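# Slide the loaded tray up over the step to the stop

## Task

Slide the loaded tray by its handle from the low board up over the step, along between the station's two side strips, and push it firmly home against the buffer of the stop: about 10 N for a moment, never more than 25 N on the station or the stop. Do not carry it across: lift only its front edge onto the station and keep its rear edge dragging on the board until about half the tray is across. Leave it flat and let go, with the jar still standing in it, and leave the other things on the bench alone.

Things in the scene. Friction and masses are not known exactly. Their poses are not given: they have to be found in the camera images.
- board: Plywood board fixed on the bench, 300 long (its x) by 240 wide (its y) by 20 thick. Origin: centre of its underside; its top is 20 mm above that. Its +x points along the slide, towards the station.
- station: Fixed wooden bed, 300 long (x, the slide direction), 180 wide, 2 mm beyond the board's +x end, in line with it. Origin: middle of its front top edge (the step's edge), at the bed's top, 6 to 12 mm above the board's top. Two dark side strips, 18 high, inner faces at y = +63 and -63 mm, run from x = 55 to 300 mm; their first pieces (x = 25 to 57) flare out to about y = +-75.
- stop: Fixed dark steel bar across the bed, 18 (x) by 110 (y) by 22 high. Origin: middle of its face towards the board, at the bed's top; axes as the station's; 228 to 262 mm beyond the step's edge. In this face sits a rigid black buffer block, 64 wide, 16 high, that the tray's front wall meets: it stands 2 to 22 mm out of the face towards the board, set differently each time, not measured: feel for it.
- tray: Loose pale wooden tray, 180 long (its x) by 120 wide by 32 high, underside flat, edges square, walls 6 thick, a cross wall in the middle; mass 0.4 to 0.65 kg plus the jar. Origin: centre of its underside, z up. +x is its front, the end with the handle, which starts facing the station to within about 15 degrees. Friction on wood and steel about 0.8 to 1.2: dragging takes 4 to 10 N.
- tray_handle (a point): Middle of the handle's bar, 50 mm ahead of the tray's centre and 59 mm above its underside. The bar runs along the tray's x, 72 long, 16 wide (y) and 22 high; grip it from above across its 16 mm width. The space under the bar and beside it is free down to the tray's walls (32 mm above the underside).
- tray_front (a point): Middle of the front bottom edge of the tray, 90 mm ahead of its centre.
- tray_rear (a point): Middle of the rear bottom edge of the tray, 90 mm behind its centre.
- jar: Closed grey glue jar with a white cap, 40 diameter, 72 high, 0.16 kg, standing loose in the tray's rear half. Origin: centre of its underside; z is its axis. Tips over at about 0.5 rad.
- mallet: Bystander: wooden mallet, 260 long, lying on the bench beyond the board. Origin: at its middle.
- tape: Bystander: grey tape measure, 60 by 36 by 55 high, standing on the bench past the station's far end. Origin: centre of its underside.
- offcut: Bystander: wooden offcut, 100 by 60 and 55 high with its raised block, on the bench beyond the station. Origin: centre of its underside.
There are look-alikes about, which are no part of the job. Leave any orange look-alike of the tray alone.

How it is judged:
By the outcome, as a careful person would: the job done as asked, in the order asked, and still so for the second after the job is handed in, with the robot touching nothing.
It also fails if it takes over 61 s, if anything falls off the work surface, if the arm or the gripper's body presses on something with over 40 N, if the wrist force passes 120 N, or if a joint passes its speed limit or range.

## Robot

A 6-joint arm with a two-finger parallel gripper is mounted at the origin on the work surface. World frame = base frame: x ahead of the robot, y to its left, z up, the work surface at z = 0. Lengths are in m, angles in rad, forces in N, time in s.
With the tool pointing down it reaches from about 0.275 to 0.875 m from the base axis. Payload 12.5 kg.
Tool frame: the origin (TCP) lies midway between the tips of the shut fingers; the grasp point (between the pads) lies 19 mm behind it; z points along the fingers, y is the line along which they close (so a half turn about z gives the same grasp; the last joint's range is limited). The gripper opens to 85 mm and grips with 20 to 120 N. Pads are 22 mm wide; open, the fingers measure 114 mm over their backs; the gripper's body (76 mm by 85 mm) begins 54 mm behind the grasp point. The pads swing forward as they close: fully open they stand 13 mm farther back than shut.
Start: joints at [-1.255, 0.351, 1.652, -0, 1.139, -0.085], TCP at [0.215, -0.506, 0.231] pointing down, gripper open.
Joint ranges: [-2.75, 2.75], [-0.79, 2.1], [0.01, 2.65], [-1.57, 4.71], [0.07, 3.14], [-2.87, 2.87]. Speed limits (rad/s): [2.22, 2.22, 2.79, 3.14, 3.14, 3.14].

## Interface

Orientations are given as a 3x3 rotation matrix whose columns are the frame's x, y, z axes.
In Python, from bench import arm, get_image, workorder gives the robot as it stands.
- The arm moves only by the shell command python3 -m handwheel 'ROWS' [FORCE]. ROWS is text: rows parted by semicolons, each of 5 numbers parted by spaces: the finger opening in m, from 0 to 0.0854, then the shift along the tool's x, y, z in m, then the turn about the tool's z in rad. A call has exactly 8 rows; each row is the pose to reach, as a shift and turn from the pose commanded when the call began, along the tool's axes at that moment; what a row does not reach only later rows make up. A row lasts 1/10 s, in which the tool goes at most 50 mm and 8.59 degrees, less where a joint would pass 70% of its speed; a pose out of reach is approached as far as the arm can. A call with a gripper value outside its range is refused whole. The fingers move at their own pace and stop on an object; FORCE is the grip in N (left out, the last holds). Time passes only in rows, so rows that repeat a pose let the fingers close, or fill a call up. It gives the time, the measured TCP pose, the force, the opening and the grip force at its end, in the units of the state.
- arm.get_obs(): the state, without advancing time (a new reading comes with each control period).
- get_image(name): name is "scene" or "top" or "wrist"; returns a dict with "frame" (480x640x3 uint8, blue, green, red), "z_map" (480x640 float32, m along the optical axis (not along the pixel's ray), 0 where there is no reading), "vfov" (degrees; the focal length in pixels is half the picture's height over the tangent of half this angle, whatever the lens; pixels are square), "cx", "cy" (the principal point, pixels), "camera_from_world" (4x4, takes a point from world to camera coordinates). Camera axes: x right, y up, looking along -z (the intrinsics and any distortion apply to the point x, -y, -z); pixel columns grow to the right and rows downward; lengths in m; the calibration is good to about 2 mm. A picture is of the moment at which its call begins.
- workorder.sign_off(): hands the job in; it is judged then, once.
The state is a dict: "time_s": time; "joints": joint angles; "qd": joint speeds; "effort": joint torques, N m; "position": TCP position; "tcp_rot": TCP orientation; "wrist_force": force on the tool from outside, world axes, zero at the start; "torque": the same for the moment, N m; "opening": finger opening in m; "finger_force": force on a finger pad.
Only numpy, scipy, OpenCV 4.12 (cv2) and the standard library are available. Lean on these libraries where they do the work, as an engineer would, in place of code of your own. Each camera call takes 0.05 s, during which the arm holds its last target. There are 200 camera calls.

## Working session

There is one attempt and no reset: what is moved stays moved. The work goes in short steps, Python scripts to look and compute and a shell command to move; the robot and the scene stay as the last step left them, time stands still between calls to the robot, and variables do not carry over. Pictures are saved under pics/ and viewed, at most 10 in all, crops included, and the job is handed in when it is done.

```bash
ls; mkdir -p pics
cat > h.py <<'E'
import numpy as np,cv2
from bench import arm,get_image
def K(d):
    f=d["frame"].shape[0]/2/np.tan(np.radians(d["vfov"])/2); return f,d["cx"],d["cy"]
def world(d,u,v,z=None):
    """pixel->world, by depth map (z None) or on plane world z"""
    f,cx,cy=K(d); T=np.linalg.inv(d["camera_from_world"])
    r=np.array([(u-cx)/f,-(v-cy)/f,-1.])
    if z is None: s=d["z_map"][int(round(v)),int(round(u))]
    else: s=(z-T[2,3])/(T[:3,:3]@r)[2]
    return T[:3,:3]@(r*s)+T[:3,3]
def cloud(d):
    f,cx,cy=K(d);T=np.linalg.inv(d["camera_from_world"]);h,w=d["z_map"].shape
    v,u=np.mgrid[:h,:w];s=d["z_map"]
    P=np.stack([(u-cx)/f*s,-(v-cy)/f*s,-s],-1)
    P=P@T[:3,:3].T+T[:3,3]; P[s==0]=np.nan; return P
E
python3 - <<'E'
from h import *
o=arm.get_obs();print(o)
import pickle
for n in("scene","top"):
    d=get_image(n);print(n,{k:v for k,v in d.items() if k not in("frame","z_map")});cv2.imwrite(f"pics/{n}0.png",d["frame"]);pickle.dump(d,open(n+".pkl","wb"))
    print((d["z_map"]==0).mean())
E
```

```text
pics
{'time_s': 0.0, 'joints': array([-1.25455915e+00,  3.51279049e-01,  1.65243557e+00, -6.15096630e-06,
        1.13912525e+00, -8.46081833e-02]), 'qd': array([-0.00055065,  0.00023851,  0.0002183 , -0.00024242,  0.00114342,
        0.00113609]), 'effort': array([ 1.36305598e-04, -5.06099510e+01, -2.91406864e+01,  1.23821687e-05,
        4.49142841e-03, -1.37532916e-05]), 'position': array([ 0.21451885, -0.50606632,  0.23073062]), 'tcp_rot': array([[ 9.20730480e-01,  3.90198960e-01, -3.93183184e-04],
       [ 3.90199145e-01, -9.20729725e-01,  1.18362786e-03],
       [ 9.98349137e-05, -1.24322199e-03, -9.99999222e-01]]), 'wrist_force': array([ 0.3477429 ,  0.2097338 , -0.34580144]), 'torque': array([ 0.01249888, -0.01406729, -0.04426987]), 'finger_force': 0.0, 'opening': 0.08546311193094029}
scene {'vfov': 51.05980185134566, 'cx': 330.16928587487615, 'cy': 240.55255301425902, 'camera_from_world': array([[ 0.26350144,  0.96462856, -0.00766397, -0.15067505],
       [-0.6464028 ,  0.18245985,  0.74085884,  0.30536417],
       [ 0.71605196, -0.19026336,  0.67161704, -1.7319192 ],
       [ 0.        ,  0.        ,  0.        ,  1.        ]])}
0.011009114583333333
top {'vfov': 42.58274493499124, 'cx': 318.20916610378356, 'cy': 235.06401996250045, 'camera_from_world': array([[ 2.44514773e-02, -9.99700119e-01, -1.34029591e-03,
        -1.61072871e-02],
       [ 9.97625845e-01,  2.43143591e-02,  6.44320174e-02,
        -5.61975398e-01],
       [-6.43801071e-02, -2.91257185e-03,  9.97921199e-01,
        -1.56257270e+00],
       [ 0.00000000e+00,  0.00000000e+00,  0.00000000e+00,
         1.00000000e+00]])}
0.004108072916666667
```

View pics/top0.png

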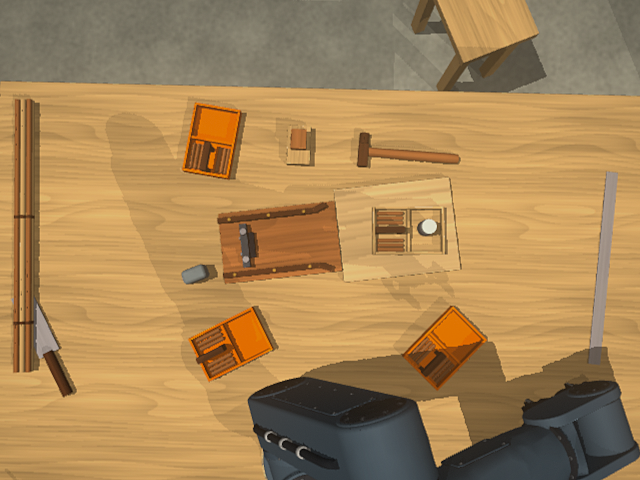

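View pics/scene0.png

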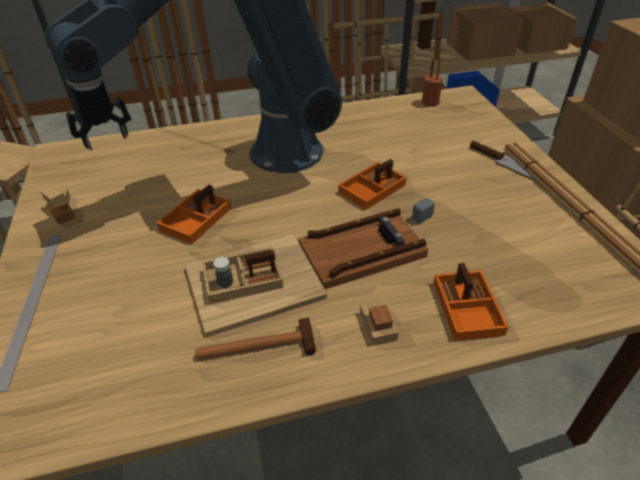

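The top view shows the pale tray with the jar at (409,230) on the plywood board at (400,230). The station is at (280,240), with the stop at (247,245). There are three tray look-alikes, all orange: (212,140), (232,343) and (445,347). Only the pale one at (409,230) carries the jar and stands on the board, so that is the tray. The mallet is at (410,152), the offcut at (300,145) and the tape at (195,273).

```bash
cat > m.py <<'E'
from h import *
import pickle
d=pickle.load(open("top.pkl","rb"));P=cloud(d);hsv=cv2.cvtColor(d["frame"],cv2.COLOR_BGR2HSV)
cv2.imwrite("pics/crop.png",cv2.resize(d["frame"][160:300,200:480],None,fx=2.85,fy=2.85,interpolation=cv2.INTER_CUBIC))
z=P[...,2]
v,u=np.mgrid[:480,:640]
roi=(u>205)&(u<480)&(v>165)&(v<295)
print("bench z",np.nanmedian(z[175:290,480:560]))
def rect(m,name):
    m=cv2.morphologyEx(m.astype(np.uint8),cv2.MORPH_OPEN,np.ones((3,3)))
    n,l,s,c=cv2.connectedComponentsWithStats(m);k=1+np.argmax(s[1:,4]);m=l==k
    p=P[m];zz=np.median(p[:,2])
    (c,wh,a)=cv2.minAreaRect((p[:,:2]*1000).astype(np.float32))
    print(name,"px",np.round([u[m].mean(),v[m].mean()]),"c",np.round(c,1),"wh",np.round(wh,1),"ang",round(a,2),"z",np.round(zz*1000,1),s[k,4]);return p
print("hist",np.histogram(z[roi]*1000,bins=np.arange(-6,130,4)))
rect(roi&(z>.012)&(u>330),"board+tray")
rect(roi&(z>.012)&(u<332),"station")
rect(roi&(z>.038)&(z<.06)&(u>365)&(u<450),"traywalls")
rect(roi&(z>.064)&(z<.1)&(u>365)&(u<412),"handle")
rect(roi&(z>.085)&(u>412)&(u<450),"jar")
rect(roi&(z>.040)&(u<265)&(u>232)&(v>222)&(v<270),"stop")
print("board z",np.nanmedian(z[262:272,380:430]),np.nanmedian(z[190:200,370:430]),"station z",np.nanmedian(z[225:255,275:320]))
for x,y in((300,225),(290,250),(335,235),(262,240)):print(x,y,P[y,x])
E
python3 m.py
```

```text
bench z -0.0006360603105013407
hist (array([4224, 6467, 3452,  671,  500, 2113, 3535, 3630, 3652, 2142,  666,
        366,  639,  893,  551,  222,   49,   19,   18,   25,   21,    4,
         23,   65,  113,   80,   59,   15,    1,    0,    0,    0,    0]), array([ -6,  -2,   2,   6,  10,  14,  18,  22,  26,  30,  34,  38,  42,
        46,  50,  54,  58,  62,  66,  70,  74,  78,  82,  86,  90,  94,
        98, 102, 106, 110, 114, 118, 122, 126]))
board+tray px [394. 230.] c [ 579.9 -188.7] wh [240.6 330.4] ang 7.65 z 22.0 11215
station px [276. 242.] c [540.9 100.1] wh [180.1 292.2] ang 7.72 z 29.6 7800
traywalls px [408. 251.] c [ 534.5 -230.5] wh [ 33.4 180.6] ang 1.36 z 50.5 304
handle px [389. 230.] c [ 575. -178.] wh [14.8 69.9] ang 1.36 z 89.2 200
jar px [429. 227.] c [ 584.6 -272.6] wh [32.4 35.7] ang 1.91 z 97.2 175
stop px [246. 246.] c [530.4 174.9] wh [109.6  34.4] ang 8.94 z 49.9 423
board z 0.018991498248937644 0.019540563100140962 station z 0.028180861704214744
300 225 [0.58597626 0.04461572 0.0304624 ]
290 250 [0.52169906 0.06846605 0.02818389]
335 235 [ 0.56284842 -0.04525271  0.02680292]
262 240 [0.54556985 0.14072951 0.02605232]
```

View pics/crop.png

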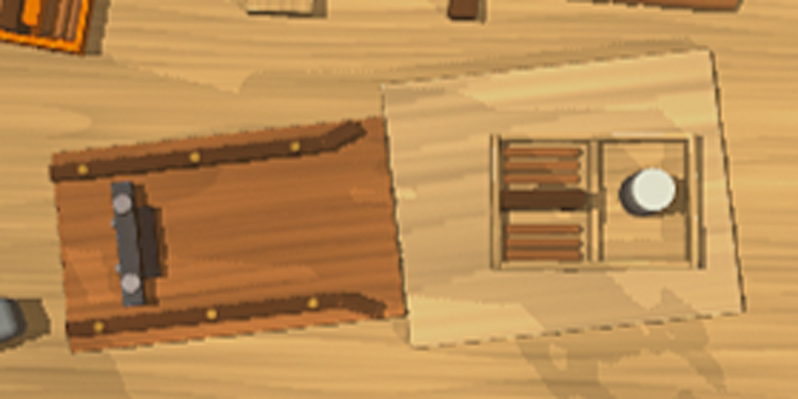

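The crop confirms it: the pale tray has its bar at crop (545,200), pointing to the station on the left, and the jar at (652,190). Measured values:

| Quantity | Value |
|---|---|
| Slide yaw | 97.7° |
| Tray yaw | 91.4° |
| Handle | (0.575, -0.178, 0.079) |
| Step edge | (0.5615, -0.0526) |
| Step height | about 9 mm |

Next I move above the handle.

```bash
python3 -m handwheel '0.06 0.045 -0.016 0 -0.14; 0.06 0.09 -0.032 0 -0.28; 0.06 0.135 -0.048 0 -0.42; 0.06 0.18 -0.064 0 -0.56; 0.06 0.225 -0.08 0 -0.7; 0.06 0.27 -0.096 0 -0.84; 0.06 0.315 -0.112 0 -0.98; 0.06 0.36 -0.127 0 -1.12' 20
cat > s.py <<'E'
# state in station frame; and tool-axis shift to a handle goal: python3 s.py along lat z yaw(deg)
from h import *
import sys
o=arm.get_obs();S=np.array([.5615,-.0526]);a=np.radians(97.7);A=np.array([[np.cos(a),np.sin(a)],[-np.sin(a),np.cos(a)]])
p=o["position"];R=o["tcp_rot"]
w=np.array(o["wrist_force"])
print("t %.1f"%o["time_s"],"pos",np.round(p*1000,1),"along,lat",np.round(A@(p[:2]-S)*1000,1),"yaw",np.round(np.degrees(np.arctan2(R[1,0],R[0,0])),2),"F along,lat,z",np.round(A@w[:2],1),round(w[2],1),"open",round(o["opening"]*1000,1),"ff",np.round(o["finger_force"],1))
if len(sys.argv)>1:
    g=list(map(float,sys.argv[1:]));q=np.r_[A.T@np.array(g[:2])/1000+S,g[2]/1000]
    print("shift tool",np.round(R.T@(q-p)*1000,1),"turn",round(np.radians(-(g[3]-np.degrees(np.arctan2(R[1,0],R[0,0])))),3))
E
python3 s.py -126.1 3.4 130 91.4
```

```text
time_s: 0.9
position: [0.4976, -0.2473, 0.2311]
tcp_rot: [[0.044, 0.999, -0.0], [0.999, -0.044, 0.0], [0.0, -0.0, -1.0]]
wrist_force: [0.3, -0.5, 1.0]
opening: 0.0596
finger_force: 0.0
t 0.9 pos [ 497.6 -247.3  231.1] along,lat [-184.3   89.4] yaw 87.47 F along,lat,z [-0.5 -0.3] 1.0 open 59.6 ff 0.0
shift tool [ 72.6  74.3 101.1] turn -0.069
```

```bash
python3 -m handwheel '0.06 0.014 0.015 0.005 -0.02; 0.06 0.029 0.030 0.02 -0.04; 0.06 0.044 0.045 0.035 -0.069; 0.06 0.058 0.06 0.05 -0.069; 0.06 0.0726 0.0743 0.06 -0.069; 0.06 0.0726 0.0743 0.061 -0.069; 0.06 0.0726 0.0743 0.061 -0.069; 0.06 0.0726 0.0743 0.061 -0.069'
python3 s.py -126.1 3.4 59 91.4
python3 - <<'E'
from h import *
d=get_image("wrist");cv2.imwrite("pics/w1.png",d["frame"]);P=cloud(d);z=P[...,2]
m=(z>.08)&(z<.095)&(abs(P[...,0]-.575)<.03)&(abs(P[...,1]+.178)<.06)
print(m.sum(),cv2.minAreaRect((P[m][:,:2]*1000).astype(np.float32)),np.median(z[m]))
E
```

```text
time_s: 1.7
position: [0.574, -0.1808, 0.1707]
tcp_rot: [[-0.019, 1.0, 0.0], [1.0, 0.019, -0.0], [-0.0, 0.0, -1.0]]
wrist_force: [0.4, -0.3, 0.1]
opening: 0.06
finger_force: 0.0
t 1.7 pos [ 574.  -180.8  170.7] along,lat [-128.7    4.8] yaw 91.06 F along,lat,z [-0.4 -0.4] 0.1 open 60.0 ff 0.0
shift tool [  2.8   1.  111.7] turn -0.006
3528 ((577.8755493164062, -177.30886840820312), (15.808613777160645, 71.98387145996094), 1.771788239479065) 0.08820753644692443
```

View pics/w1.png

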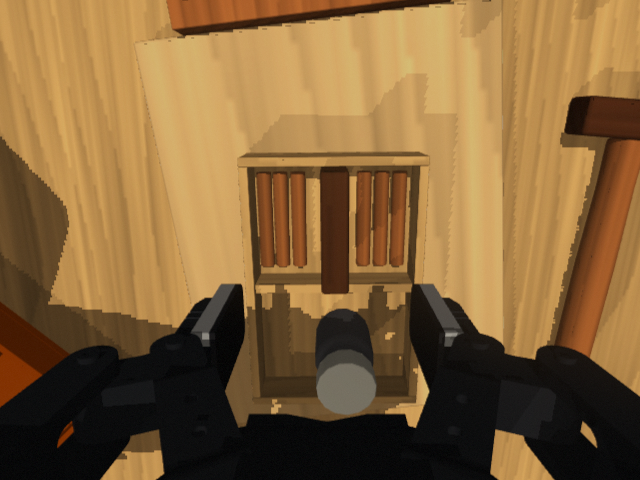

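The wrist view shows the bar at (335,230) centred between the fingers, with the jar standing at (345,370). I descend and grip lightly.

```bash
python3 -m handwheel '0.06 0.003 0.0025 0.02 -0.009; 0.06 0.003 0.0025 0.04 -0.009; 0.06 0.003 0.0025 0.06 -0.009; 0.06 0.003 0.0025 0.08 -0.009; 0.06 0.003 0.0025 0.1 -0.009; 0.06 0.003 0.0025 0.1115 -0.009; 0.06 0.003 0.0025 0.1115 -0.009; 0.06 0.003 0.0025 0.1115 -0.009' 20 >/dev/null
python3 s.py
python3 -m handwheel '0.03 0 0 0 0; 0.02 0 0 0 0; 0.01 0 0 0 0; 0.01 0 0 0 0; 0.01 0 0 0 0; 0.01 0 0 0 0; 0.01 0 0 0 0; 0.01 0 0 0 0' 20 >/dev/null
python3 s.py
```

```text
t 2.5 pos [ 577.1 -177.5   59.6] along,lat [-125.9    1.3] yaw 91.59 F along,lat,z [-0.3  0.3] 0.5 open 60.0 ff 0.0
t 3.4 pos [ 577.3 -177.3   59.5] along,lat [-125.7    1. ] yaw 91.62 F along,lat,z [ 0.9 -0.6] 6.3 open 15.9 ff 21.4
```

```bash
python3 -m handwheel '0.01 0 0 -0.003 0; 0.01 0 0 -0.006 0; 0.01 0 0 -0.009 0; 0.01 0 0 -0.012 0; 0.01 0 0 -0.015 0; 0.01 0 0 -0.0165 0; 0.01 0 0 -0.0165 0; 0.01 0 0 -0.0165 0' 20 >/dev/null
python3 s.py -100 0 76 97.7
python3 - <<'E'
from h import *
d=get_image("scene");cv2.imwrite("pics/s1.png",cv2.resize(d["frame"][220:340,170:330],None,fx=5,fy=5,interpolation=cv2.INTER_CUBIC))
E
```

```text
t 4.2 pos [ 576.8 -177.    75.4] along,lat [-125.3    1.5] yaw 91.6 F along,lat,z [ 0.8 -0.6] -3.8 open 15.9 ff 19.9
shift tool [25.4 -1.2 -0.6] turn -0.106
```

View pics/s1.png

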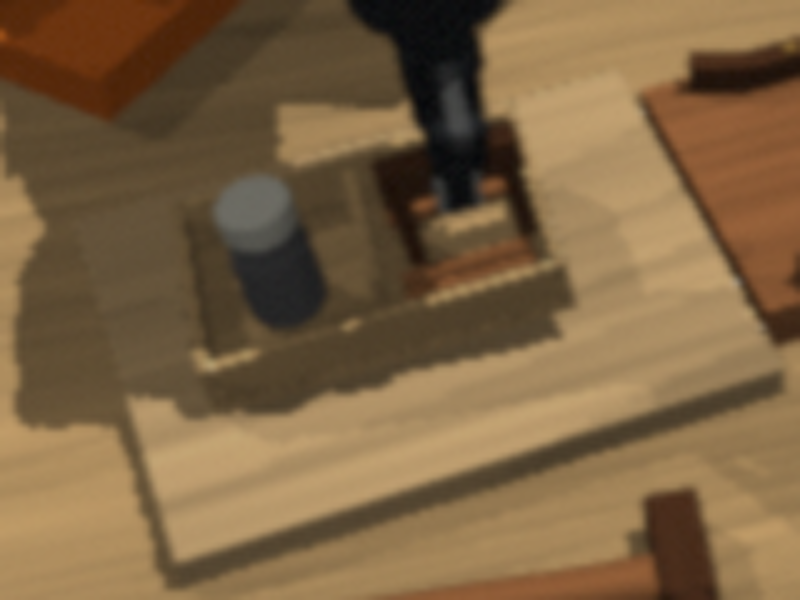

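The tray is pitched with its rear on the board (jar at (270,260) standing) and the wrist carries only part of the weight. Now I turn it into line and start dragging.

```bash
python3 -m handwheel '0.01 0.003 0 0 -0.02; 0.01 0.007 0 0 -0.04; 0.01 0.011 -0.001 0 -0.06; 0.01 0.015 -0.001 0 -0.08; 0.01 0.019 -0.001 0 -0.1; 0.01 0.023 -0.001 -0.0005 -0.106; 0.01 0.0254 -0.0012 -0.0005 -0.106; 0.01 0.0254 -0.0012 -0.0005 -0.106' 20 >/dev/null
python3 s.py -60 0 76 97.7
python3 - <<'E'
from h import *
import pickle
d=get_image("top");pickle.dump(d,open("t1.pkl","wb"));cv2.imwrite("pics/t1.png",cv2.resize(d["frame"][160:300,200:480],None,fx=2.85,fy=2.85,interpolation=cv2.INTER_CUBIC))
E
```

```text
t 5.0 pos [ 574.8 -151.3   75.7] along,lat [-99.6   0. ] yaw 97.69 F along,lat,z [0.4 0.7] -5.0 open 15.9 ff 19.7
shift tool [39.6 -0.  -0.2] turn -0.0
```

View pics/t1.png

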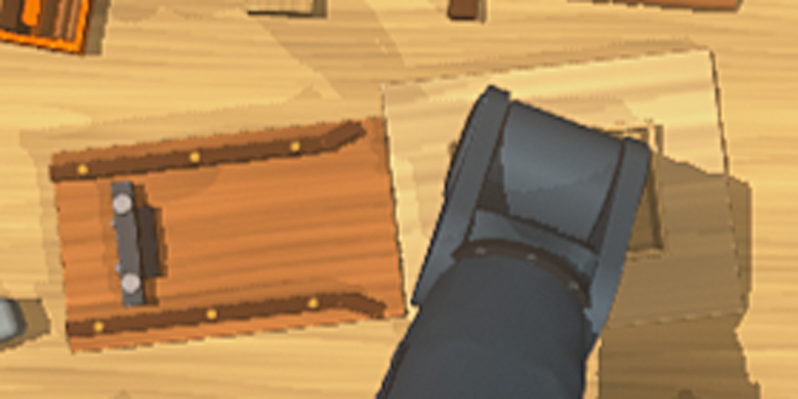

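The arm hides most of the tray from above, with only its rear right corner visible at (650,180). I check pitch and yaw from the wrist depth instead.

```bash
cat > w.py <<'E'
# tray wall rims from wrist depth, in station frame
from h import *
o=arm.get_obs();S=np.array([.5615,-.0526]);a=np.radians(97.7);A=np.array([[np.cos(a),np.sin(a)],[-np.sin(a),np.cos(a)]])
d=get_image("wrist");P=cloud(d);Q=np.dstack([(P[...,:2]-S)@A.T*1000,P[...,2]*1000]).reshape(-1,3)
h=A@(o["position"][:2]-S)*1000
L=Q[:,0]-h[0]; 
for nm,lo,hi in(("front",32,42),("rear",-145,-128)):
    m=(L>lo)&(L<hi)&(abs(Q[:,1])<62)&(abs(Q[:,1])>26)&(Q[:,2]>36)&(Q[:,2]<90)
    q=Q[m]
    if len(q)>10:
        t=np.percentile(q[:,2],85);print(nm,"n",len(q),"rim z",round(t,1),"along rng",np.round(np.percentile(q[:,0],[2,98]),1),"lat rng",np.round(np.percentile(q[:,1],[1,99]),1))
for s in(1,-1):
    # strip of side wall rim: z vs along
    m=(L>-110)&(L<30)&(Q[:,1]*s>48)&(Q[:,1]*s<68)
    q=Q[m]; 
    if len(q)<30: print("side",s,len(q));continue
    b=np.digitize(q[:,0]-h[0],np.arange(-110,31,20)); r=[]
    for k in np.unique(b):
        e=q[b==k]
        if len(e)<8: continue
        t=np.percentile(e[:,2],92);e2=e[e[:,2]>t-4]
        r.append((e2[:,0].mean()-h[0],t,e2[:,1].mean()))
    r=np.array(r);print("side",s,np.round(r,1).tolist())
    if len(r)>2: c=np.polyfit(r[:,0],r[:,1],1);y=np.polyfit(r[:,0],r[:,2],1);print("  pitch",round(c[0],3),"rim z at rear(-140)",round(np.polyval(c,-140),1),"front(40)",round(np.polyval(c,40),1),"yaw err deg",round(np.degrees(y[0]),2),"lat at 0",round(y[1],1))
E
python3 w.py
```

```text
front n 3541 rim z 70.8 along rng [-67.6 -57.9] lat rng [-59.   59.6]
side 1 [[-31.6, 46.2, 49.8], [-14.1, 64.4, 56.7], [0.4, 66.6, 56.6], [13.1, 161.3, 51.2]]
  pitch 2.248 rim z at rear(-140) -212.1 front(40) 192.6 yaw err deg 2.32 lat at 0 53.9
side -1 [[-31.7, 40.9, -52.5], [-14.1, 64.5, -56.1], [0.4, 66.6, -56.1], [13.1, 159.7, -50.2]]
  pitch 2.325 rim z at rear(-140) -223.8 front(40) 194.7 yaw err deg 2.14 lat at 0 -53.4
```

The front rim is at 70.8 mm and the pitch is about 0.12, so the rear edge rests on the board. The tray is in line and centred. I drag on.

```bash
python3 -m handwheel '0.01 0.006 0 0 0; 0.01 0.012 0 0 0; 0.01 0.018 0 0 0; 0.01 0.024 0 0 0; 0.01 0.030 0 0 0; 0.01 0.036 0 0 0; 0.01 0.042 0 0 0; 0.01 0.048 0 0 0' 20 >/dev/null
python3 s.py
python3 -m handwheel '0.01 0.006 0 0 0; 0.01 0.012 0 0 0; 0.01 0.018 0 0 0; 0.01 0.024 0 0 0; 0.01 0.030 0 0 0; 0.01 0.036 0 0 0; 0.01 0.042 0 0 0; 0.01 0.048 0 0 0' 20 >/dev/null
python3 s.py 0 0 76 97.7; python3 w.py
```

```text
t 5.9 pos [ 568.4 -103.7   75.8] along,lat [-51.6  -0. ] yaw 97.68 F along,lat,z [ 0.  -0.1] -5.9 open 15.7 ff 19.8
t 6.7 pos [562.  -56.2  75.8] along,lat [-3.6 -0. ] yaw 97.68 F along,lat,z [-0.4 -0.8] -5.7 open 15.5 ff 19.8
shift tool [ 3.6 -0.  -0.2] turn -0.0
front n 3534 rim z 70.9 along rng [28.5 38.2] lat rng [-59.   59.5]
side 1 [[-31.5, 46.3, 49.9], [-14.0, 64.5, 56.6], [0.4, 66.5, 56.7], [13.2, 161.3, 51.2]]
  pitch 2.249 rim z at rear(-140) -212.2 front(40) 192.5 yaw err deg 2.31 lat at 0 53.9
side -1 [[-31.6, 42.2, -51.5], [-14.2, 64.4, -56.0], [0.3, 66.6, -56.1], [13.2, 159.7, -50.2]]
  pitch 2.305 rim z at rear(-140) -220.8 front(40) 194.0 yaw err deg 0.88 lat at 0 -53.3
```

The along-force is low, so I check the rear directly from the scene and top depth.

```bash
cat > r.py <<'E'
from h import *
o=arm.get_obs();S=np.array([.5615,-.0526]);a=np.radians(97.7);A=np.array([[np.cos(a),np.sin(a)],[-np.sin(a),np.cos(a)]])
h=A@(o["position"][:2]-S)*1000; print("torque tool y",np.round(o["tcp_rot"].T@o["torque"],2),"Fz",np.round(o["wrist_force"][2],1))
for n in("scene","top"):
    d=get_image(n);P=cloud(d);Q=np.dstack([(P[...,:2]-S)@A.T*1000,P[...,2]*1000]).reshape(-1,3)
    L=Q[:,0]-h[0]
    for lo,hi in((-150,-128),(-128,-100),(-100,-70),(-70,-40),(-40,-10),(-10,20)):
        for s in(1,-1):
            m=(L>lo)&(L<hi)&(Q[:,1]*s>51 if lo>-140 else Q[:,1]*s>10)&(Q[:,1]*s<66)&(Q[:,2]>36)&(Q[:,2]<75)
            e=Q[m]
            if m.sum()>5: print(n,lo,"side",s,m.sum(),"rim z p90",np.round(np.percentile(e[:,2],90),1),"L",np.round(L[m].mean(),1),"lat",np.round(e[:,1].mean(),1))
    b=(abs(Q[:,0]+270)<30)&(abs(Q[:,1])<110);print(n,"board z",np.nanmedian(Q[b,2]))
E
python3 r.py
```

```text
torque tool y [-0.05  0.36  0.04] Fz -4.3
scene -150 side 1 44 rim z p90 55.2 L -133.8 lat 35.1
scene -150 side -1 62 rim z p90 54.9 L -133.6 lat -43.6
scene -128 side 1 73 rim z p90 56.1 L -114.4 lat 55.5
scene -128 side -1 82 rim z p90 57.0 L -113.9 lat -59.0
scene -100 side 1 11 rim z p90 60.7 L -84.9 lat 57.6
scene -100 side -1 99 rim z p90 59.2 L -84.6 lat -58.9
scene -70 side 1 71 rim z p90 63.5 L -54.4 lat 54.8
scene -70 side -1 113 rim z p90 62.3 L -54.8 lat -59.4
scene -40 side 1 69 rim z p90 66.5 L -27.9 lat 55.6
scene -40 side -1 116 rim z p90 66.0 L -24.8 lat -59.2
scene -10 side 1 19 rim z p90 70.1 L -3.4 lat 55.5
scene -10 side -1 123 rim z p90 69.7 L 5.3 lat -59.2
scene board z 20.30316833311602
top -150 side 1 84 rim z p90 55.0 L -133.0 lat 35.2
top -150 side -1 70 rim z p90 55.0 L -133.3 lat -33.6
top -128 side 1 30 rim z p90 57.5 L -113.4 lat 59.4
top -128 side -1 31 rim z p90 58.1 L -114.7 lat -54.0
top -100 side 1 21 rim z p90 58.6 L -89.0 lat 59.3
top -100 side -1 13 rim z p90 60.6 L -86.2 lat -55.6
top board z 19.49426691656764
```

```bash
python3 -m handwheel '0.01 0 0 0.001 0; 0.01 0 0 0.002 0; 0.01 0 0 0.003 0; 0.01 0 0 0.003 0; 0.01 0.003 0 0.003 0; 0.01 0.006 0 0.003 0; 0.01 0.01 0 0.003 0; 0.01 0.014 0 0.003 0' 20 >/dev/null
python3 s.py; python3 r.py | grep -E "torq|-150|-10 s"
```

```text
t 7.7 pos [560.1 -42.6  72.7] along,lat [10.1  0. ] yaw 97.67 F along,lat,z [-1.7 -0.2] -3.1 open 15.8 ff 20.1
torque tool y [ 0.03 -0.57 -0.01] Fz -3.1
scene -150 side 1 50 rim z p90 55.0 L -134.5 lat 36.6
scene -150 side -1 67 rim z p90 55.1 L -134.5 lat -42.3
scene -10 side 1 20 rim z p90 67.1 L -2.8 lat 56.0
scene -10 side -1 117 rim z p90 65.9 L 4.5 lat -59.4
top -150 side 1 80 rim z p90 54.8 L -133.2 lat 36.5
top -150 side -1 68 rim z p90 55.4 L -133.3 lat -34.3
```

The rear rim stayed at 55 mm while the front came down, so the rear is in contact and drags with about 1.7 N. I continue to half across.

```bash
python3 -m handwheel '0.01 0.005 0 0 0; 0.01 0.010 0 0 0; 0.01 0.015 0 0 0; 0.01 0.02 0 -0.0005 0; 0.01 0.025 0 -0.001 0; 0.01 0.03 0 -0.0015 0; 0.01 0.035 0 -0.002 0; 0.01 0.038 0 -0.002 0' 20 >/dev/null
python3 s.py; python3 r.py | grep -E "torq|-150|-10 s"; python3 w.py | head -1
```

```text
t 8.6 pos [554.9  -4.5  74.7] along,lat [48.5  0.1] yaw 97.68 F along,lat,z [0.1 0.4] -5.8 open 15.9 ff 19.7
torque tool y [-0.02  0.2   0.  ] Fz -5.8
scene -150 side 1 49 rim z p90 54.6 L -134.1 lat 36.6
scene -150 side -1 70 rim z p90 55.1 L -134.1 lat -41.5
scene -10 side 1 20 rim z p90 69.8 L -1.9 lat 55.2
scene -10 side -1 113 rim z p90 67.4 L 5.2 lat -59.1
top -150 side 1 72 rim z p90 55.8 L -133.1 lat 36.2
top -150 side -1 69 rim z p90 56.0 L -133.0 lat -34.1
front n 3541 rim z 69.5 along rng [80.6 90.3] lat rng [-58.8  59.6]
```

```bash
python3 -m handwheel '0.01 0.002 0 0.0005 0; 0.01 0.004 0 0.0005 0; 0.01 0.006 0 0.0005 0; 0.01 0.008 0 0.001 0; 0.01 0.010 0 0.002 0; 0.01 0.012 0 0.003 0; 0.01 0.014 0 0.004 0; 0.01 0.016 0 0.0045 0' 20 >/dev/null
python3 s.py; python3 r.py | grep -E "torq|-150|-10 s"; python3 w.py | head -1
```

```text
t 9.5 pos [553.1  10.8  70.3] along,lat [64.  -0.2] yaw 97.68 F along,lat,z [-3.6 -0.1] -0.6 open 15.5 ff 20.4
torque tool y [-0.01 -0.83 -0.06] Fz -0.6
scene -150 side 1 70 rim z p90 61.4 L -137.4 lat 38.1
scene -150 side -1 99 rim z p90 60.5 L -137.1 lat -43.8
scene -10 side 1 22 rim z p90 65.3 L -2.0 lat 55.2
scene -10 side -1 88 rim z p90 64.5 L 4.9 lat -59.7
top -150 side 1 80 rim z p90 61.7 L -136.2 lat 37.1
top -150 side -1 74 rim z p90 61.4 L -135.8 lat -36.3
front n 5375 rim z 62.1 along rng [ 97.  105.2] lat rng [-59.   60.1]
```

```bash
python3 -m handwheel '0.01 0.005 0 0 0; 0.01 0.010 0 0.0002 0; 0.01 0.015 0 0.0004 0; 0.01 0.020 0 0.0006 0; 0.01 0.025 0 0.0006 0; 0.01 0.030 0 0.0006 0; 0.01 0.035 0 0.0006 0; 0.01 0.040 0 0.0006 0' 20 >/dev/null
python3 s.py
python3 -m handwheel '0.01 0.006 0 0 0; 0.01 0.012 0 0 0; 0.01 0.018 0 0 0; 0.01 0.024 0 0 0; 0.01 0.030 0 0 0; 0.01 0.036 0 0 0; 0.01 0.042 0 0 0; 0.01 0.047 0 0 0' 20 >/dev/null
python3 s.py; python3 r.py | grep -E "torq|-150|-10 s"; python3 w.py | head -1
```

```text
t 10.4 pos [547.5  50.8  69.7] along,lat [104.4   0. ] yaw 97.68 F along,lat,z [-2.4 -0.5] -0.9 open 15.8 ff 20.2
t 11.2 pos [541.2  97.5  69.7] along,lat [151.5  -0. ] yaw 97.68 F along,lat,z [-1.3 -0.3] -2.8 open 15.6 ff 20.0
torque tool y [-0.04 -0.58  0.03] Fz -2.8
scene -150 side 1 84 rim z p90 63.0 L -138.7 lat 37.3
scene -150 side -1 122 rim z p90 62.9 L -138.0 lat -43.5
scene -10 side 1 22 rim z p90 64.6 L 0.0 lat 55.5
scene -10 side -1 84 rim z p90 62.6 L 5.2 lat -59.4
top -150 side 1 80 rim z p90 63.6 L -136.3 lat 37.8
top -150 side -1 79 rim z p90 63.2 L -135.7 lat -35.2
front n 5026 rim z 60.8 along rng [184.8 191.8] lat rng [-58.8  60.9]
```

```bash
python3 -m handwheel '0.01 0.0015 0 0 0; 0.01 0.003 0 0 0; 0.01 0.0045 0 0 0; 0.01 0.006 0 0 0; 0.01 0.0075 0 0 0; 0.01 0.009 0 0 0; 0.01 0.0105 0 0 0; 0.01 0.012 0 0 0' 20 >/dev/null
python3 s.py
```

```text
t 12.2 pos [539.7 109.   69.7] along,lat [ 1.63e+02 -1.00e-01] yaw 97.68 F along,lat,z [-2.2  0.5] -2.4 open 15.7 ff 20.0
```

```bash
python3 -m handwheel '0.01 0.001 0 0 0; 0.01 0.002 0 0 0; 0.01 0.003 0 0 0; 0.01 0.004 0 0 0; 0.01 0.005 0 0 0; 0.01 0.006 0 0 0; 0.01 0.007 0 0 0; 0.01 0.008 0 0 0' 20 >/dev/null
python3 s.py
```

```text
t 13.0 pos [538.7 116.8  69.7] along,lat [ 1.71e+02 -1.00e-01] yaw 97.68 F along,lat,z [-1.3 -0.3] -2.2 open 15.8 ff 20.0
```

```bash
python3 -m handwheel '0.01 0.0005 0 0 0; 0.01 0.001 0 0 0; 0.01 0.0015 0 0 0; 0.01 0.002 0 0 0; 0.01 0.0025 0 0 0; 0.01 0.003 0 0 0; 0.01 0.0035 0 0 0; 0.01 0.004 0 0 0' 20 >/dev/null
python3 s.py
```

```text
t 13.8 pos [538.3 119.9  69.7] along,lat [ 1.741e+02 -1.000e-01] yaw 97.69 F along,lat,z [-11.6  -0.1] -2.7 open 15.8 ff 20.1
```

```bash
python3 -m handwheel '0.01 0.0005 0 0 0; 0.01 0.001 0 0 0; 0.01 0.0015 0 0 0; 0.01 0.002 0 0 0; 0.01 0.0025 0 0 0; 0.01 0.003 0 0 0; 0.01 0.0035 0 0 0; 0.01 0.004 0 0 0' 20 >/dev/null
python3 s.py
```

```text
t 14.6 pos [538.2 122.5  70.5] along,lat [176.6  -0.3] yaw 97.7 F along,lat,z [-21.1   2.9] 6.5 open 15.7 ff 21.4
```

Contact at front ≈ 214 mm, at a pressing force of about 10 and then 19 N. I ease off, then check before release.

```bash
python3 -m handwheel '0.01 -0.0005 0 0 0; 0.01 -0.001 0 0 0; 0.01 -0.0015 0 0 0; 0.01 -0.002 0 0 0; 0.01 -0.0022 0 0 0; 0.01 -0.0022 0 0 0; 0.01 -0.0022 0 0 0; 0.01 -0.0022 0 0 0' 20 >/dev/null
python3 s.py; python3 r.py | grep -E "torq|-150|-10 s"; python3 w.py | head -1
```

```text
t 15.4 pos [538.1 122.   69.8] along,lat [176.2  -0.2] yaw 97.66 F along,lat,z [-7.1 -0.4] -0.5 open 15.7 ff 20.3
torque tool y [ 0.01 -0.92  0.  ] Fz -0.5
scene -150 side 1 100 rim z p90 66.4 L -140.3 lat 37.6
scene -150 side -1 144 rim z p90 65.2 L -139.8 lat -43.4
scene -10 side 1 21 rim z p90 66.3 L -0.4 lat 54.8
scene -10 side -1 82 rim z p90 63.2 L 4.5 lat -59.7
top -150 side 1 106 rim z p90 66.6 L -136.3 lat 37.7
top -150 side -1 102 rim z p90 65.5 L -136.2 lat -35.1
front n 4894 rim z 60.2 along rng [208.4 217.1] lat rng [-58.7  61.1]
```

The rear is about 5 mm up because the grip holds the tray nose-down. I release so it sits flat, then regrip and press home lightly.

```bash
python3 -m handwheel '0.017 0 0 0 0; 0.018 0 0 0 0; 0.019 0 0 0 0; 0.021 0 0 0 0; 0.025 0 0 0 0; 0.03 0 0 0 0; 0.03 0 0 0 0; 0.03 0 0 0 0' >/dev/null
python3 s.py; python3 r.py | grep -E "torq|-150|-10 s"; python3 w.py | head -1
```

```text
t 16.4 pos [537.9 122.5  69.7] along,lat [ 1.767e+02 -1.000e-01] yaw 97.67 F along,lat,z [-0.1  0.1] -0.4 open 29.7 ff 0.0
torque tool y [ 0.04 -0.03  0.01] Fz -0.4
scene -150 side 1 98 rim z p90 62.5 L -140.5 lat 38.6
scene -150 side -1 134 rim z p90 62.5 L -140.3 lat -44.0
scene -10 side 1 18 rim z p90 61.5 L -1.5 lat 55.7
scene -10 side -1 74 rim z p90 62.2 L 5.2 lat -59.7
top -150 side 1 88 rim z p90 62.5 L -138.7 lat 38.2
top -150 side -1 89 rim z p90 63.7 L -137.8 lat -35.7
front n 4536 rim z 59.1 along rng [208.9 217.7] lat rng [-58.6  61.2]
```

```bash
python3 -m handwheel '0.02 0 0 -0.001 0; 0.01 0 0 -0.001 0; 0.01 0 0 -0.001 0; 0.01 0 0 -0.001 0; 0.01 0 0 -0.001 0; 0.01 0 0 -0.001 0; 0.01 0.0005 0 -0.001 0; 0.01 0.001 0 -0.001 0' 25 >/dev/null
python3 s.py
```

```text
t 17.3 pos [538.  122.8  70.9] along,lat [177.   -0.2] yaw 97.69 F along,lat,z [-7.6  0.9] 5.7 open 15.9 ff 25.8
```

```bash
python3 -m handwheel '0.01 0.0003 0 0 0; 0.01 0.0006 0 0 0; 0.01 0.0009 0 0 0; 0.01 0.0012 0 0 0; 0.01 0.0012 0 0 0; 0.01 0.0012 0 0 0; 0.01 0.0012 0 0 0; 0.01 0.0012 0 0 0' 25 >/dev/null
python3 s.py;python3 r.py | grep -E "torq|-150"
```

```text
t 18.1 pos [538. 123.  71.] along,lat [177.1  -0.3] yaw 97.69 F along,lat,z [-13.7   2. ] 6.0 open 15.5 ff 25.9
torque tool y [ 0.23 -2.19 -0.03] Fz 6.0
scene -150 side 1 100 rim z p90 63.5 L -140.8 lat 38.1
scene -150 side -1 141 rim z p90 62.6 L -140.1 lat -44.4
top -150 side 1 84 rim z p90 62.6 L -138.2 lat 38.9
top -150 side -1 92 rim z p90 63.0 L -137.6 lat -36.4
```

```bash
python3 -m handwheel '0.01 0.0002 0 0 0; 0.01 0.0004 0 0 0; 0.01 0.0004 0 0 0; 0.01 0.0004 0 0 0; 0.01 0.0004 0 0 0; 0.01 0.0004 0 0 0; 0.01 0.0004 0 0 0; 0.01 0.0004 0 0 0' 25 >/dev/null
python3 s.py
python3 -m handwheel '0.017 0 0 0 0; 0.018 0 0 0 0; 0.019 0 0 0 0; 0.021 0 0 0 0; 0.025 0 0 0 0; 0.03 0 0 0 0; 0.04 0 0 0 0; 0.05 0 0 0 0' >/dev/null
python3 s.py; python3 r.py | grep -E "torq|-150|-10 s"; python3 w.py | head -1
```

```text
t 19.0 pos [538.  123.1  71. ] along,lat [177.2  -0.3] yaw 97.7 F along,lat,z [-18.    1.6] 6.7 open 15.9 ff 26.0
t 19.8 pos [537.6 125.1  70.7] along,lat [ 1.793e+02 -1.000e-01] yaw 97.68 F along,lat,z [-0.  -0.1] 1.2 open 49.5 ff 0.0
torque tool y [ 0.    0.03 -0.03] Fz 1.2
scene -150 side 1 108 rim z p90 63.1 L -141.6 lat 39.9
scene -150 side -1 146 rim z p90 62.6 L -142.0 lat -45.1
scene -10 side 1 12 rim z p90 62.1 L -4.1 lat 56.0
scene -10 side -1 73 rim z p90 62.4 L 5.3 lat -59.3
top -150 side 1 98 rim z p90 64.6 L -139.9 lat 39.0
top -150 side -1 89 rim z p90 64.1 L -139.4 lat -37.0
front n 3672 rim z 58.8 along rng [211.5 220.5] lat rng [-58.7  61.3]
```

Now I withdraw straight up and look.

```bash
python3 -m handwheel '0.05 0 0 -0.02 0; 0.05 0 0 -0.05 0; 0.05 0 0 -0.08 0; 0.05 0 0 -0.11 0; 0.05 0 0 -0.14 0; 0.05 0 0 -0.17 0; 0.05 0 0 -0.2 0; 0.05 0 0 -0.2 0' >/dev/null
python3 -m handwheel '0.05 -0.04 -0.03 0 0; 0.05 -0.08 -0.06 0 0; 0.05 -0.12 -0.09 0 0; 0.05 -0.16 -0.12 0 0; 0.05 -0.2 -0.15 0 0; 0.05 -0.24 -0.18 0 0; 0.05 -0.27 -0.2 0 0; 0.05 -0.27 -0.2 0 0' >/dev/null
python3 s.py
python3 - <<'E'
from h import *
d=get_image("scene");a=d["frame"][190:310,270:450]
t=get_image("top");b=t["frame"][170:300,180:375]
f=lambda x:cv2.resize(x,(600,int(600*x.shape[0]/x.shape[1])),interpolation=cv2.INTER_CUBIC)
im=np.vstack([f(a),f(b)]);cv2.imwrite("pics/end.png",cv2.resize(im,None,fx=.74,fy=.74))
E
```

```text
t 21.6 pos [ 373.7 -171.8  270.2] along,lat [-93.  202.1] yaw 97.44 F along,lat,z [ 0.3 -0.2] -0.8 open 49.9 ff 0.0
```

View pics/end.png

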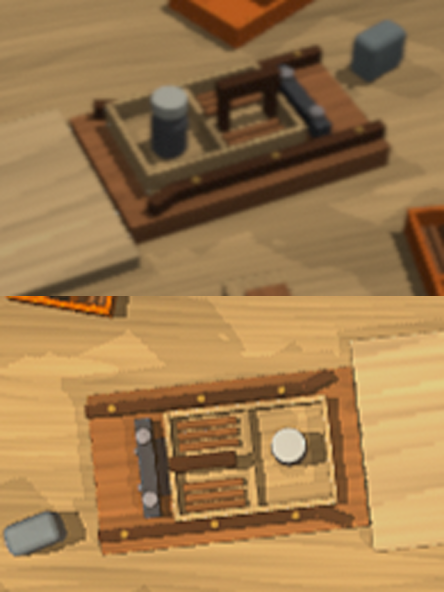

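The tray lies flat between the strips with its front at the stop's buffer (lower view, (165,460)). The jar stands at (288,446) and the bystanders are untouched. I hand the job in.

```bash
python3 -c "
from bench import workorder
print(workorder.sign_off())"
```

```text
the job is handed in; nothing more can be done
None
```

The job is handed in after about 22 s of robot time: the tray lies flat between the strips and was pressed against the buffer. The wrist read 18 N on the last push and 21 N at its highest at the end of a move. Its rear stayed on the board until half across, the jar is standing, the gripper has let go, and I saw nothing else moved; no verdict was returned.

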